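# Hold the spring tester square on the ringed pad

### The arm

A 6-joint arm with a two-finger parallel gripper is mounted at the origin on a cart in front of the work surface, level with it; the furniture and walls round the work are solid. World frame = base frame: x ahead of the robot, y to its left, z up, the work surface at z = 0. Lengths are in m, angles in rad, forces in N, time in s.
With the tool pointing down it reaches from about 0.25 to 0.775 m from the base axis. Payload 4 kg.
Tool frame: the origin (TCP) lies midway between the tips of the shut fingers; the grasp point (between the pads) lies 19 mm behind it; z points along the fingers, x is the direction in which the jaws open and shut, and the axes are right-handed (so a half turn about z gives the same grasp; the last joint's range is limited). The gripper opens to 94 mm and grips with 3 to 60 N. Pads are 16 mm wide; open, the fingers measure 119 mm over their backs; the gripper's body (75 mm by 177 mm) begins 78 mm behind the grasp point.
Start: joints at [-1.388, 0.087, 1.371, -0, 1.684, -0.103], TCP at [0.155, -0.528, 0.177] pointing down, gripper open.
Joint ranges: [-3.1, 3.1], [-0.76, 2.03], [0.27, 2.55], [-1.08, 4.22], [0.17, 2.65], [-2.57, 2.57]. Speed limits (rad/s): [2.79, 2.79, 3.14, 3.14, 3.14, 3.14].

### API

Orientations are given as [roll, pitch, yaw] about the fixed x, y, z axes, in that order (R = Rz(yaw) Ry(pitch) Rx(roll)).
In Python, from bench import robot gives the robot as it stands.
- The arm moves only by the shell command python3 -m handwheel 'ROWS'. ROWS is a JSON object of lists of equal length, an entry for each row: "delta_pos": the shift along the tool's x, y, z in mm, a list of three; "rotation": the turn, a rotation vector about the tool's x, y, z in rad, a list of three; "claw": the closure, from -1 (fully open) to 1 (shut). In form: {"delta_pos": [[tx, ty, tz], ...], "rotation": [[wx, wy, wz], ...], "claw": [claw, ...]}. A call has exactly 8 rows; each row shifts and turns the commanded pose from where the row before left it, along the tool's axes as they then stand; what a row does not reach is not made up. A row lasts 1/8 s, in which the tool goes at most 62.5 mm and 10.7 degrees, less where a joint would pass 70% of its speed; a pose out of reach is approached as far as the arm can. A call with a gripper value outside its range is refused whole. The fingers move at their own pace and stop on an object; the grip force is fixed at half the most. Time passes only in rows, so rows that do not move let the fingers close, or fill a call up. It gives the time, the measured TCP pose, the force and the opening at its end, in the units of the state.
- robot.get_obs(): the state, without advancing time (a new reading comes with each control period).
- robot.snapshot(name): name is "scene" or "top"; returns a dict with "color" (384x512x3 uint8, red, green, blue), "intrinsics" (3x3 intrinsics, pixels), "eye" and "rotation" of the camera in the world. Camera axes: x right, y down, z forward; pixel columns grow to the right and rows downward; lengths in m; the calibration is good to about 2 mm. A picture is of the moment at which its call begins. There is no depth.
- robot.close_job(): hands the job in, once; it reports no verdict.
The state is a dict: "time": time; "joint_positions": joint angles; "qvel": joint speeds; "joint_torque": joint torques, N m; "tool_pos": TCP position; "ee_rot": TCP orientation; "wrist_force": force on the tool from outside, world axes, zero at the start; "wrist_torque": the same for the moment, N m; "width": finger opening in m.
Only numpy, scipy, OpenCV 4.12 (cv2) and the standard library are available. Lean on these libraries where they do the work, as an engineer would, in place of code of your own. Each camera call takes 0.05 s, during which the arm holds its last target.

### The job

Take the spring-loaded hardness tester out of its holder and hold its tip on the dot at the centre of the ring marked on the sloping rubber pad (not the pad marked with a square), with the tester square to the pad's face. Press lightly until the spring plunger is about half way in, never fully in, and finish holding it there in the gripper, neither letting go nor putting it down. Leave the pump bottle, the dropper bottle and the tally counter where they are.

Things in the scene. Friction and masses are not known exactly. Their poses are not given: they have to be found in the camera images.
- tester_grip (a point): centre of the tester's grey grip, a block 24 x 24 mm, 60 mm tall (black cap 20 mm wide, 10 mm tall on top). Tester: loose, 0.11 to 0.2 kg, starts upright in the holder, this point 113 mm above the table. z axis: along the tester, away from its tip; x, y: square to the grip's flat sides. The released plunger's tip lies 101 mm from here along -z
- plunger_tip (a point): rounded end, 6 mm across, of the steel plunger at the bottom of the tester; z axis along the tester, away from the tip. Under the grip come a collar 30 mm wide, 8 mm thick, that rests on the holder, a 16 mm steel neck 48 mm long inside the holder, and the plunger, 15 mm out when released
- plunger (a joint): how far the plunger is pushed into the tester, in m: 0 released, 0.012 fully in, 0.006 half way. Spring: 1 N at first touch, 4 N half way, 7 N fully in
- holder: fixed black block 56 x 56 mm, 75 mm tall, on an 85 mm square foot, with an upright 20 mm hole for the tester's neck; lift the tester 65 mm or more to clear it. Origin at the centre of its underside
- ring_pad: rubber pad 84 x 64 mm marked with a thin ring 40 mm across with a dot at its centre, on a fixed aluminium stand 112 x 104 mm, 85 mm tall. Origin: that dot, on the pad's face, 56 mm above the table. z axis: out of the face, square to it; x axis: up the slope. The face slopes 25 degrees, down towards the robot; the stand may be turned about the vertical
- square_pad: a like pad on a like stand, marked with a dot in a square of 36 mm; not to be tested. Origin and axes as for ring_pad. The two stands may change places
- pump_bottle: dark pump bottle 160 mm tall, 50 mm across, standing behind the stands; origin at the centre of its underside. Leave alone
- dropper: amber dropper bottle 102 mm tall, 30 mm across, standing behind the stands; origin at the centre of its underside. Leave alone
- tally: tally counter 50 x 65 mm, 25 mm tall, lying in front of the stands; origin at the centre of its underside. Leave alone
Mind the look-alikes: they are no part of the job. Leave any blue, green or red look-alike of the part that bears tester_grip alone.

How it is judged:
On the way, in this order (a step that is already met when the one before it is completed fails the run):
1. the tester is lifted out of its holder, in the gripper (height (world z) of plunger_tip above 0.07 m and contact force between the fingers and tester above 1 N), for 0.2 s.
2. the tip touches the ringed pad (contact force between tester and ring_pad above 0.5 N), for 0.1 s.
At the end, for the whole second after the job is handed in: the gripper holds the tester over 0.12 m up and clear of the holder, its tip within 10 mm of the ring's dot, its axis within 0.17 rad (10 degrees) of square to the pad's face, the plunger in by 3 to 9 mm of its 12 mm and steady, the force on the pad 0.5 to 10 N (distance between plunger_tip and ring_pad below 0.01 m and angle between the z axis of tester_grip and the z axis of ring_pad, either way round below 0.17 rad and value of joint plunger between 0.003 and 0.009 m and contact force between tester and ring_pad between 0.5 and 10 N and contact force between the fingers and tester above 1 N and contact force between tester and holder below 0.1 N and height (world z) of tester_grip above 0.12 m and velocity of joint plunger between -0.01 and 0.01 m/s); the arm keeps its last pose, push and grip.
It fails at once if the plunger is driven fully in (value of joint plunger above 0.0115 m).
It fails at once if the pump bottle, dropper bottle or tally counter is pushed more than 30 mm from its place (distance of any of pump_bottle, dropper, tally from where it was at the start of the episode above 0.03 m).
It also fails if it takes over 38 s, if anything falls off the work surface, if the arm or the gripper's body presses on something with over 40 N, if the wrist force passes 120 N, or if a joint passes its speed limit or range.

## Working session

There is one attempt and no reset: what is moved stays moved. The work goes in short steps, Python scripts to look and compute and a shell command to move; the robot and the scene stay as the last step left them, time stands still between calls to the robot, and variables do not carry over. Pictures are saved under pics/ and viewed, and the job is handed in when it is done.

```bash
ls; mkdir -p pics; cat > h.py <<'E'
import numpy as np, cv2
from bench import robot
from scipy.spatial.transform import Rotation as R
def snap(n,fn):
    s=robot.snapshot(n); cv2.imwrite('pics/'+fn,cv2.cvtColor(s['color'],cv2.COLOR_RGB2BGR)); np.savez('pics/'+fn[:-4]+'.npz',**s); return s
def load(fn): return dict(np.load('pics/'+fn+'.npz'))
def ray(s,u,v):
    d=np.linalg.inv(s['intrinsics'])@np.array([u,v,1.]); return np.array(s['eye']),np.array(s['rotation'])@d
def onz(s,u,v,z):
    e,d=ray(s,u,v); return e+d*(z-e[2])/d[2]
def proj(s,p):
    c=np.array(s['rotation']).T@(np.array(p)-s['eye']); c=s['intrinsics']@c; return c[:2]/c[2]
E
python3 - <<'E'
from h import *
for n in ('scene','top'):
    s=snap(n,n+'0.png'); print(n,s['eye'],s['rotation'],s['intrinsics'])
print(robot.get_obs())
E
```

```text
pics
scene [0.02443009 0.53152873 0.74965594] [-2.22615404  0.00516362 -2.4971639 ] [[404.21086662   0.         256.69775876]
 [  0.         404.21086662 199.30326886]
 [  0.           0.           1.        ]]
top [ 0.45511922 -0.16611386  0.95441134] [-3.02829368  0.00766314 -1.55066583] [[366.22566167   0.         247.34627438]
 [  0.         366.22566167 195.41887668]
 [  0.           0.           1.        ]]
{'time': 0.1, 'joint_positions': array([-1.38811962e+00,  8.78605910e-02,  1.37207973e+00, -5.10430189e-06,
        1.68355921e+00, -1.03092512e-01]), 'qvel': array([-0.00187972, -0.00199256, -0.00237054, -0.00021357,  0.00015993,
        0.00067726]), 'joint_torque': array([ 2.27401863e-03, -3.41253018e+01, -3.03300977e+01,  7.19701848e-02,
        3.04044667e-02, -1.00192215e-04]), 'tool_pos': array([ 0.15494372, -0.52717314,  0.17634432]), 'ee_rot': array([-3.14140146e+00,  1.89727775e-03, -1.28502750e+00]), 'wrist_force': array([-1.22111972,  0.11810936,  0.10041468]), 'wrist_torque': array([-0.04390234,  0.03142311,  0.00200849]), 'width': 0.09402745535821525}
```

```bash
sed -i "s/np.array(s\['rotation'\])/R.from_euler('xyz',s['rotation']).as_matrix()/" h.py; cat h.py | tail -9
```

```text
def snap(n,fn):
    s=robot.snapshot(n); cv2.imwrite('pics/'+fn,cv2.cvtColor(s['color'],cv2.COLOR_RGB2BGR)); np.savez('pics/'+fn[:-4]+'.npz',**s); return s
def load(fn): return dict(np.load('pics/'+fn+'.npz'))
def ray(s,u,v):
    d=np.linalg.inv(s['intrinsics'])@np.array([u,v,1.]); return np.array(s['eye']),R.from_euler('xyz',s['rotation']).as_matrix()@d
def onz(s,u,v,z):
    e,d=ray(s,u,v); return e+d*(z-e[2])/d[2]
def proj(s,p):
    c=R.from_euler('xyz',s['rotation']).as_matrix().T@(np.array(p)-s['eye']); c=s['intrinsics']@c; return c[:2]/c[2]
```

View pics/scene0.png

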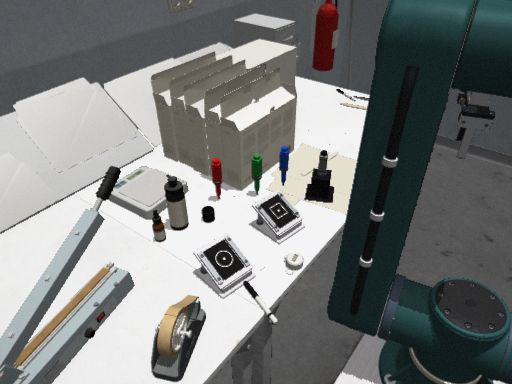

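View pics/top0.png

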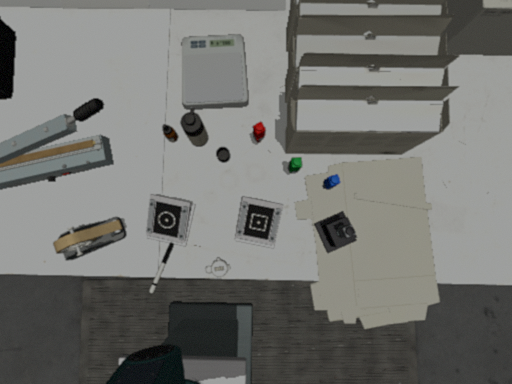

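```bash
python3 - <<'E'
from h import *
t=cv2.imread('pics/top0.png'); s=cv2.imread('pics/scene0.png')
a=cv2.resize(t[205:255,310:365],None,fx=7,fy=7,interpolation=cv2.INTER_CUBIC)
b=cv2.resize(t[190:250,140:200],None,fx=6,fy=6,interpolation=cv2.INTER_CUBIC)
c=cv2.resize(s[145:205,295:345],None,fx=6,fy=6,interpolation=cv2.INTER_CUBIC)
d=cv2.resize(s[230:296,190:260],None,fx=5,fy=5,interpolation=cv2.INTER_CUBIC)
W=np.zeros((720,790,3),np.uint8)
for im,x,y in((a,0,0),(b,390,0),(c,0,360),(d,390,370)): 
    h,w=im.shape[:2]; h=min(h,720-y); W[y:y+h,x:x+w]=im[:h]
W=cv2.resize(W,(650,592)); cv2.imwrite('pics/z0.png',W)
S=load('scene0');T=load('top0'); print(proj(T,[0,0,0]),proj(T,[0.155,-.528,.177]),proj(S,[0.155,-.528,.177]))
E
```

```text
[178.90411014 422.37619884] [427.59109924 391.22791416] [456.76098957 157.35611866]
```

View pics/z0.png

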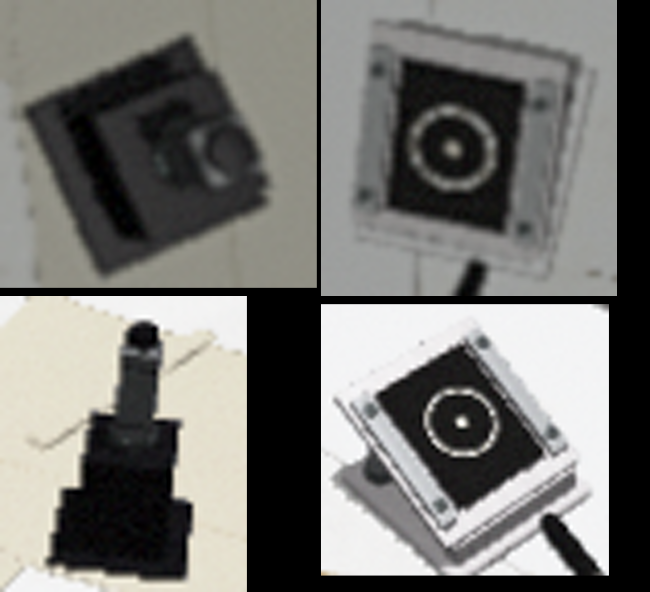

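```bash
cat > m.py <<'E'
from h import *
S=load('scene0');T=load('top0')
def dot(s,u,v,r=4):
    g=cv2.cvtColor(s['color'],cv2.COLOR_RGB2GRAY).astype(float); u,v=int(u),int(v)
    w=g[v-r:v+r+1,u-r:u+r+1]; w=np.clip(w-np.median(w)-15,0,None); y,x=np.mgrid[v-r:v+r+1,u-r:u+r+1]
    return (x*w).sum()/w.sum(),(y*w).sum()/w.sum()
def tri(a,b):
    (e1,d1),(e2,d2)=ray(T,*a),ray(S,*b); d1/=np.linalg.norm(d1);d2/=np.linalg.norm(d2)
    k=np.linalg.lstsq(np.c_[d1,-d2],e2-e1,rcond=None)[0]; p,q=e1+k[0]*d1,e2+k[1]*d2; return (p+q)/2,np.linalg.norm(p-q)
E
python3 - <<'E'
from m import *
a=dot(T,166,220,3);b=dot(S,224,258,3);print(a,b,tri(a,b),onz(T,*a,.056),onz(S,*b,.056))
# ring contours -> blob of pad
for n,s,c in(('T',T,a),('S',S,b)):
    g=cv2.cvtColor(s['color'],cv2.COLOR_RGB2GRAY); m=(g<60).astype(np.uint8)
    m=cv2.morphologyEx(m,cv2.MORPH_CLOSE,np.ones((7,7)))if n=='T' else m
    cs,_=cv2.findContours(m,cv2.RETR_EXTERNAL,cv2.CHAIN_APPROX_NONE)
    for k in cs:
        if cv2.pointPolygonTest(k,(float(c[0]),float(c[1])),False)>0:
            r=cv2.minAreaRect(k); ap=cv2.approxPolyDP(k,4,True)[:,0]; print(n,r,ap.tolist())
print('cap',onz(T,349.8,230.5,.153),tri((349.8,230.5),(323.2,151.4)))
for q in((314.7,223.75),(343,211.4),(328.2,252.7),(356.5,240.6)): print('foot',onz(T,q[0]-.5,q[1]-.5,.01))
E
```

```text
(np.float64(166.25207756232686), np.float64(219.69113573407202)) (np.float64(223.77614678899081), np.float64(258.1954128440367)) (array([0.49403183, 0.04115816, 0.05574538]), np.float64(0.0015040780367945915)) [0.49340166 0.0406549  0.056     ] [0.49455609 0.04166835 0.056     ]
T ((166.1254119873047, 218.95509338378906), (33.59895324707031, 31.97063446044922), 6.842772960662842) [[151, 204], [153, 231], [181, 236], [177, 226], [179, 212], [184, 211]]
S ((223.3162384033203, 258.997314453125), (34.92269515991211, 24.7767333984375), 53.97262954711914) [[224, 240], [204, 252], [223, 279], [243, 266]]
cap [ 0.47371265 -0.3823928   0.153     ] (array([ 0.47487061, -0.38185294,  0.15237122]), np.float64(0.0026723848305083417))
foot [ 0.49376122 -0.32992747  0.01      ]
foot [ 0.52698143 -0.40278385  0.01      ]
foot [ 0.42087344 -0.36421318  0.01      ]
foot [ 0.45292356 -0.43650514  0.01      ]
```

```bash
python3 - <<'E'
from m import *
o=np.array([.494,.0412,.056])
def onp(s,q,n): e,d=ray(s,*q); return e+d*((o-e)@n)/(d@n)
cT=[((x/.823-390)/6+140-.4,(y/.822)/6+190-.4) for x,y in((404,57),(525,83),(507,234),(388,207))]
cS=[(204,252),(224,240),(243,266),(223,279)]  # guess order: upL.. 
for s,c in((T,cT),(S,cS)):
    psi=0
    for it in range(8):
        n=np.array([-np.sin(np.radians(25))*np.cos(psi),-np.sin(np.radians(25))*np.sin(psi),np.cos(np.radians(25))])
        x=np.array([np.cos(psi)*np.cos(.4363),np.sin(psi)*np.cos(.4363),np.sin(.4363)]);y=np.cross(n,x)
        P=np.array([onp(s,q,n) for q in c]); L=[((p-o)@x,(p-o)@y) for p in P]
        e=np.array(P[1]-P[2]+P[0]-P[3]) if s is T else P[0]-P[3]+P[1]-P[2]
        d=np.arctan2(e@y,e@x); d=(d+np.pi/4)%(np.pi/2)-np.pi/4; psi+=d
    print(np.degrees(psi),np.round(np.array(L)*1e3,1).tolist())
t=cv2.imread('pics/top0.png'); s=cv2.imread('pics/scene0.png')
a=cv2.resize(t[215:250,330:370],None,fx=14,fy=14,interpolation=cv2.INTER_CUBIC)[:,:400]
c=cv2.resize(s[147:182,312:337],None,fx=14,fy=14,interpolation=cv2.INTER_CUBIC)
a=cv2.convertScaleAbs(cv2.resize(t[215:243,332:362],None,fx=14,fy=14,interpolation=cv2.INTER_CUBIC),alpha=2)
W=np.zeros((490,780,3),np.uint8); W[:a.shape[0],:a.shape[1]]=a; W[:c.shape[0],425:425+c.shape[1]]=cv2.convertScaleAbs(c,alpha=2)
cv2.imwrite('pics/z1.png',W)
E
```

```text
-10.06613725928403 [[42.6, 28.4], [41.5, -32.5], [-41.1, -33.0], [-39.4, 28.8]]
-12.366947884212797 [[37.7, 32.3], [39.2, -27.7], [-40.0, -27.7], [-40.9, 32.3]]
```

View pics/z1.png

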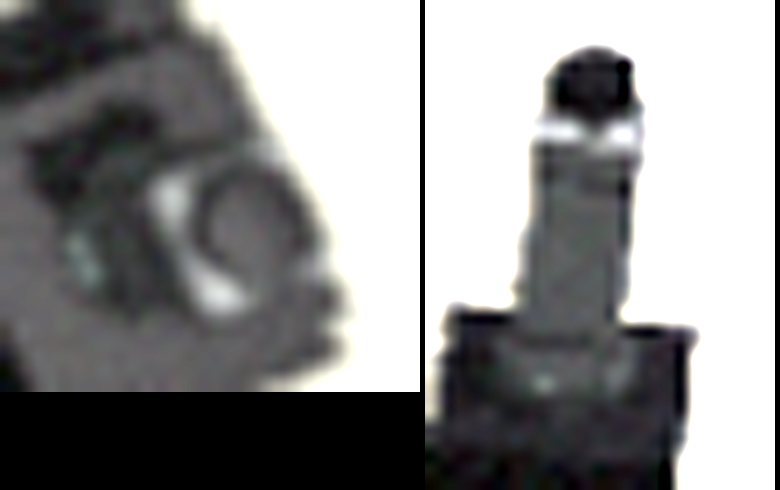

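```bash
cat >> h.py <<'E'
def go(target,Rt=None,cmd=None):
    """delta from current measured pose to target in tool frame; rotation first or none"""
    o=robot.get_obs(); Rc=R.from_euler('xyz',o['ee_rot']); d=np.array(target)-o['tool_pos']
    Rt=Rc if Rt is None else Rt
    print('pos',np.round(o['tool_pos'],4),'rot',np.round(o['ee_rot'],3),'t',round(o['time'],2),'w',round(o['width'],4),'F',np.round(o['wrist_force'],1))
    print('shift(cur)mm',np.round(Rc.inv().apply(d)*1e3,1),'shift(after turn)',np.round(Rt.inv().apply(d)*1e3,1),'rotvec',np.round((Rc.inv()*Rt).as_rotvec(),4))
E
python3 - <<'E'
from h import *
go([.474,-.3825,.094],R.from_euler('xyz',[np.pi,0,np.radians(-65)]))
E
```

```text
pos [ 0.1549 -0.5272  0.1763] rot [-3.141e+00  2.000e-03 -1.285e+00] t 0.1 w 0.094 F [-1.2  0.1  0.1]
shift(cur)mm [ -48.7 -346.9   82.5] shift(after turn) [   3.7 -350.3   82.3] rotvec [-0.0003  0.0019 -0.1506]
```

```bash
python3 -m handwheel '{"delta_pos":[[0,0,-30],[0.5,-50,0],[0.5,-50,0],[0.5,-50,0],[0.5,-50,0],[0.5,-50,0],[0.5,-50,0],[0.5,-50,0]],"rotation":[[0,0,-0.15],[0,0,0],[0,0,0],[0,0,0],[0,0,0],[0,0,0],[0,0,0],[0,0,0]],"claw":[-1,-1,-1,-1,-1,-1,-1,-1]}'
python3 - <<'E'
from h import *
snap('scene','scene1.png');snap('top','top1.png')
go([.474,-.3825,.094],R.from_euler('xyz',[np.pi,0,np.radians(-65)]))
E
```

```text
time: 1.1
tool_pos: [0.475, -0.3821, 0.2067]
ee_rot: [3.141, 0.001, -1.135]
wrist_force: [-0.7, -0.5, 1.0]
width: 0.0942
pos [ 0.4774 -0.3801  0.2058] rot [-3.140e+00  2.000e-03 -1.129e+00] t 1.2 w 0.0935 F [ 0.4 -0.5  0.1]
shift(cur)mm [  1.    4.2 111.8] shift(after turn) [  0.8   4.1 111.8] rotvec [-0.0011  0.0024  0.0056]
```

View pics/scene1.png

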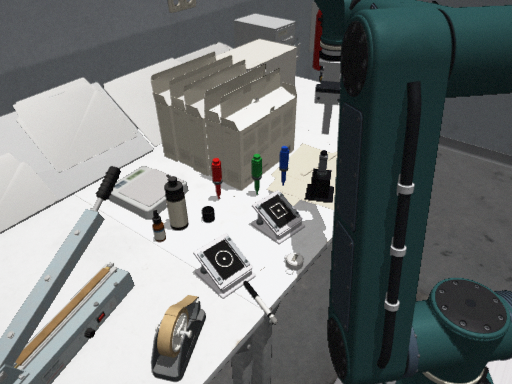

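View pics/top1.png

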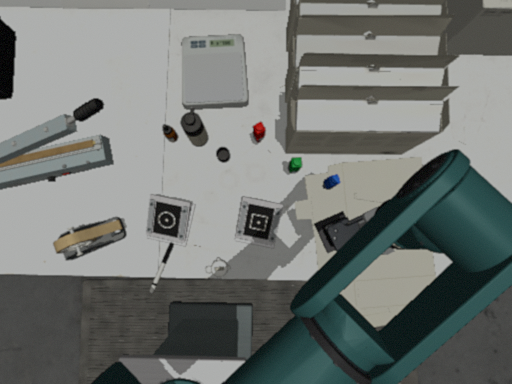

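```bash
python3 - <<'E'
from h import *
s=load('scene1'); print(proj(s,[.475,-.381,.206]),proj(s,[.474,-.382,.153]))
c=cv2.resize(s['color'][60:205,280:370,::-1],None,fx=4,fy=4); cv2.imwrite('pics/z2.png',c)
E
```

```text
[325.32827788 134.80439626] [323.98703858 151.26106453]
```

View pics/z2.png

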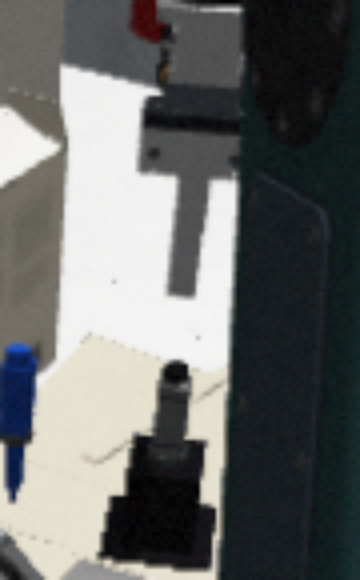

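```bash
python3 -m handwheel '{"delta_pos":[[0,1,28],[0,1,28],[0,0,28],[0,0,27],[0,0,0],[0,0,0],[0,0,0],[0,0,0]],"rotation":[[0,0,0],[0,0,0],[0,0,0],[0,0,0],[0,0,0],[0,0,0],[0,0,0],[0,0,0]],"claw":[-1,-1,-1,-1,-1,1,1,1]}'
python3 -m handwheel '{"delta_pos":[[0,0,0],[0,0,0],[0,0,0],[0,0,0],[0,0,0],[0,0,0],[0,0,0],[0,0,0]],"rotation":[[0,0,0],[0,0,0],[0,0,0],[0,0,0],[0,0,0],[0,0,0],[0,0,0],[0,0,0]],"claw":[1,1,1,1,1,1,1,1]}'
python3 - <<'E'
from h import *
go([.474,-.3825,.094],R.from_euler('xyz',[np.pi,0,np.radians(-65)]))
s=snap('scene','scene2.png')
c=cv2.resize(s['color'][60:205,280:370,::-1],None,fx=4,fy=4); cv2.imwrite('pics/z3.png',c)
E
```

```text
time: 2.2
tool_pos: [0.4725, -0.3846, 0.0978]
ee_rot: [-3.141, -0.002, -1.135]
wrist_force: [0.5, -0.6, -0.2]
width: 0.0674
time: 3.2
tool_pos: [0.472, -0.384, 0.0963]
ee_rot: [3.142, 0.0, -1.135]
wrist_force: [0.6, 0.5, -0.3]
width: 0.0239
pos [ 0.472  -0.384   0.0963] rot [ 3.142  0.    -1.135] t 3.2 w 0.0239 F [ 0.6  0.5 -0.3]
shift(cur)mm [-0.5 -2.4  2.3] shift(after turn) [-0.5 -2.4  2.3] rotvec [ 0.      0.     -0.0005]
```

View pics/z3.png

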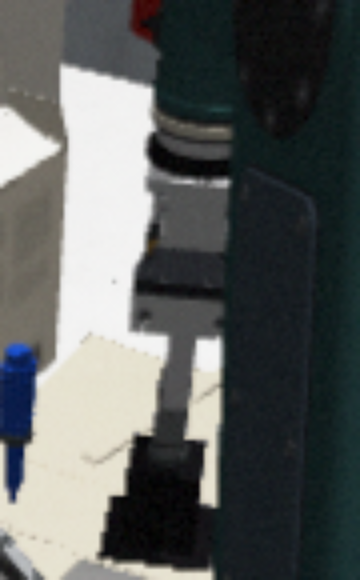

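```bash
python3 -m handwheel '{"delta_pos":[[0,0,-8],[0,0,-16],[0,0,-22],[0,0,-22],[0,0,-22],[0,0,-22],[0,0,-22],[0,0,-16]],"rotation":[[0,0,0],[0,0,0],[0,0,0],[0,0,0],[0,0,0],[0,0,0],[0,0,0],[0,0,0]],"claw":[1,1,1,1,1,1,1,1]}'
python3 - <<'E'
from h import *
s=snap('scene','scene3.png'); snap('top','top3.png')
n=np.array([-.4226*np.cos(.192),.4226*np.sin(.192),.9063]);print(n)
dot=np.array([.494,.0412,.056])
# tool yaw -65 upright, tilt by minimal rotation taking z->n
up=R.from_euler('xyz',[np.pi,0,-1.135]); ax=np.cross([0,0,1],n); ax/=np.linalg.norm(ax)
Rt=R.from_rotvec(ax*np.radians(25))*up
for k in (0.02,):
  tgt=dot+n*(.101+k)+Rt.apply([0,.002,.017]); print(tgt,Rt.as_euler('xyz')); go(tgt,Rt)
E
```

```text
time: 4.25
tool_pos: [0.4723, -0.3843, 0.2489]
ee_rot: [-3.141, -0.003, -1.135]
wrist_force: [0.2, -0.5, -2.3]
width: 0.0234
[-0.41483454  0.0806416   0.9063    ]
[0.44919331 0.04871346 0.149571  ] [-2.78072488 -0.25085285 -1.1809934 ]
pos [ 0.4728 -0.3847  0.2498] rot [-3.14  -0.005 -1.135] t 4.35 w 0.0235 F [-1.1  0.4 -1.5]
shift(cur)mm [-403.4 -161.4   98.4] shift(after turn) [-421.9 -135.3   46. ] rotvec [0.3512 0.2511 0.0007]
```

View pics/scene3.png

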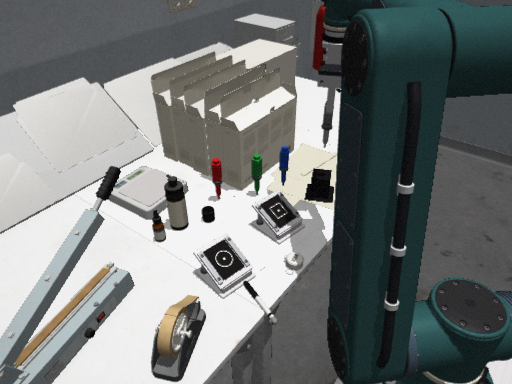

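```bash
python3 -m handwheel '{"delta_pos":[[-40,-16,0],[-52,-21,0],[-52,-21,0],[-52,-21,0],[-52,-21,0],[-52,-21,0],[-52,-21,0],[-51,-19,0]],"rotation":[[0,0,0],[0,0,0],[0,0,0],[0,0,0],[0,0,0],[0,0,0],[0,0,0],[0,0,0]],"claw":[1,1,1,1,1,1,1,1]}'
python3 -m handwheel '{"delta_pos":[[0,0,0],[0,0,0],[0,0,0],[0,0,0],[0,0,0],[0,0,0],[0,0,0],[0,0,0]],"rotation":[[0.0702,0.0502,0],[0.0702,0.0502,0],[0.0702,0.0502,0],[0.0702,0.0502,0],[0.0702,0.0502,0],[0,0,0],[0,0,0],[0,0,0]],"claw":[1,1,1,1,1,1,1,1]}'
cat > f.py <<'E'
from h import *
n=np.array([-.41483454,.0806416,.9063]); dot=np.array([.494,.0412,.056])
up=R.from_euler('xyz',[np.pi,0,-1.135]); ax=np.cross([0,0,1],n); ax/=np.linalg.norm(ax)
Rt=R.from_rotvec(ax*np.radians(25))*up
E
python3 - <<'E'
from f import *
s=snap('scene','scene4.png'); t=snap('top','top4.png')
go(dot+n*(.101+.02)+Rt.apply([0,.002,.017]),Rt)
E
```

```text
time: 5.35
tool_pos: [0.4471, 0.0511, 0.2456]
ee_rot: [3.141, 0.0, -1.135]
wrist_force: [1.0, 0.5, -1.1]
width: 0.0237
time: 6.35
tool_pos: [0.4484, 0.0491, 0.2464]
ee_rot: [-2.784, -0.245, -1.18]
wrist_force: [-0.4, 0.5, -1.7]
width: 0.0238
pos [0.4483 0.0491 0.2463] rot [-2.784 -0.245 -1.18 ] t 6.45 w 0.0239 F [ 0.1  1.  -1.3]
shift(cur)mm [-22.8  32.3  88.3] shift(after turn) [-23.3  32.6  88.1] rotvec [ 0.0032  0.0054 -0.001 ]
```

View pics/scene4.png

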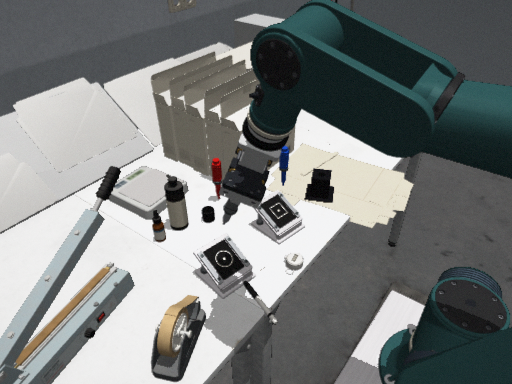

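View pics/top4.png

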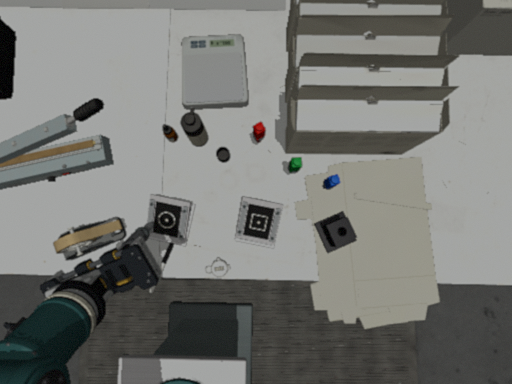

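```bash
python3 - <<'E'
from f import *
s=load('scene4');t=load('top4')
o=robot.get_obs(); Rc=R.from_euler('xyz',o['ee_rot'])
g=o['tool_pos']+Rc.apply([0,-.002,-.017]); 
for nm,z in(('grip',0),('collarbot',.038),('neckend',.086),('tip',.101)):
    p=g+Rc.apply([0,0,z]); print(nm,np.round(p,3),proj(s,p).round(1),proj(t,p).round(1))
W=np.zeros((560,790,3),np.uint8)
a=cv2.resize(s['color'][150:290,180:300,::-1],None,fx=4,fy=4,interpolation=cv2.INTER_CUBIC); W[:560,:480]=a
b=cv2.resize(t['color'][190:290,110:187,::-1],None,fx=4,fy=4,interpolation=cv2.INTER_CUBIC); W[:400,482:482+308]=b
cv2.imwrite('pics/z4.png',W)
E
```

```text
grip [0.443 0.051 0.262] [234.7 198.9] [134.4 241.2]
collarbot [0.459 0.048 0.228] [230.4 208.8] [141.8 233.1]
neckend [0.478 0.045 0.184] [225.3 220.3] [150.1 224. ]
tip [0.484 0.044 0.171] [223.9 223.7] [152.5 221.3]
```

View pics/z4.png

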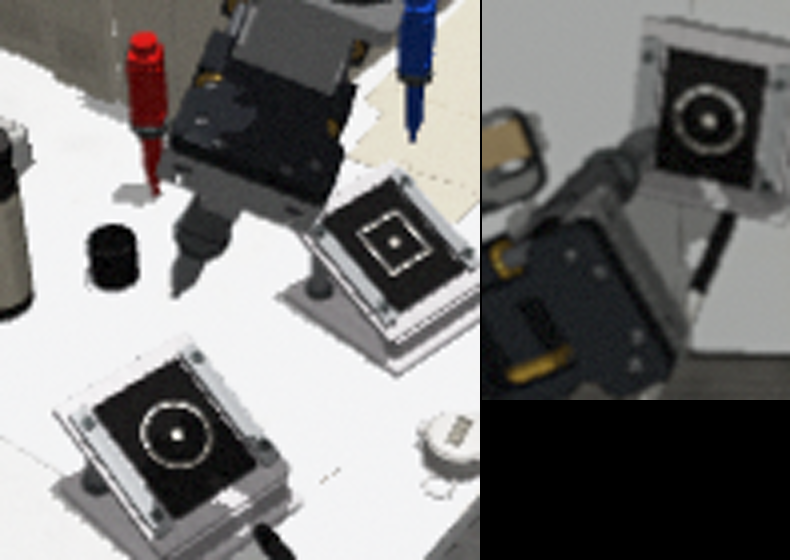

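```bash
python3 -m handwheel '{"delta_pos":[[-4,6,16],[-4,6,16],[-4,6,16],[-4,6,16],[-4,5,16],[-3,3,8],[0,0,0],[0,0,0]],"rotation":[[0.003,0.005,0],[0,0,0],[0,0,0],[0,0,0],[0,0,0],[0,0,0],[0,0,0],[0,0,0]],"claw":[1,1,1,1,1,1,1,1]}'
python3 - <<'E'
from f import *
s=snap('scene','scene5.png'); t=snap('top','top5.png')
go(dot+n*(.101)+Rt.apply([0,.002,.017]),Rt)
o=robot.get_obs(); Rc=R.from_euler('xyz',o['ee_rot'])
g=o['tool_pos']+Rc.apply([0,-.002,-.017]); p=g+Rc.apply([0,0,.101]); print('tip',p,proj(s,p),proj(t,p),'dot',proj(s,dot),proj(t,dot))
W=np.zeros((560,790,3),np.uint8)
a=cv2.resize(s['color'][210:290,190:258,::-1],None,fx=7,fy=7,interpolation=cv2.INTER_CUBIC); W[:560,:476]=a
b=cv2.resize(t['color'][190:240,140:184,::-1],None,fx=7,fy=7,interpolation=cv2.INTER_CUBIC); W[:350,482:482+308]=b
cv2.imwrite('pics/z5.png',W)
E
```

```text
time: 7.45
tool_pos: [0.4498, 0.049, 0.1509]
ee_rot: [-2.778, -0.251, -1.182]
wrist_force: [0.5, 0.1, -0.7]
width: 0.024
pos [0.4498 0.049  0.1511] rot [-2.778 -0.251 -1.182] t 7.55 w 0.0238 F [-0.9 -0.1 -1.8]
shift(cur)mm [-0.3  1.2 21.1] shift(after turn) [-0.3  1.2 21.1] rotvec [-0.0025 -0.0006 -0.0008]
tip [0.48651884 0.04317685 0.0757173 ] [225.51553369 254.10120437] [163.2029597  222.15374162] dot [224.08363795 258.18194796] [166.0415723  219.44279742]
```

View pics/z5.png

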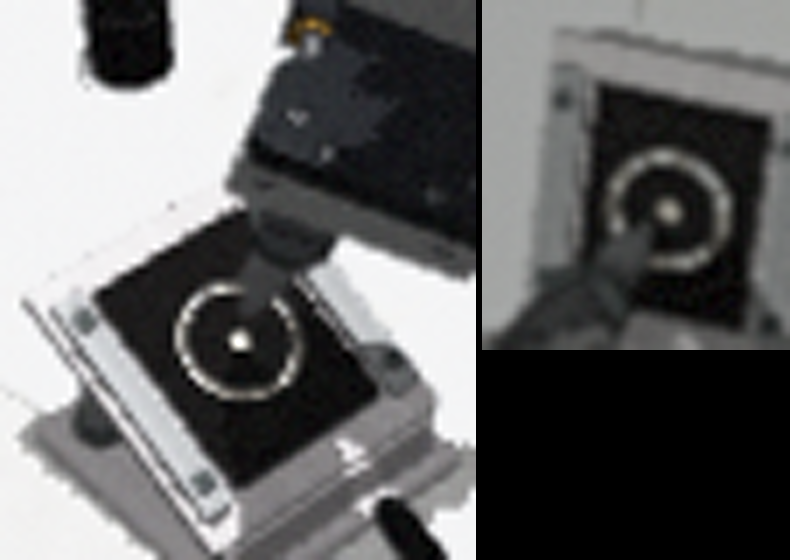

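```bash
cat > st.py <<'E'
from f import *
F=[];P=[];Q=[]
for i in range(10):
    robot.snapshot('top'); o=robot.get_obs(); F.append(o['wrist_force']);P.append(o['tool_pos']);Q.append(R.from_euler('xyz',o['ee_rot']).as_quat())
F=np.array(F);P=np.mean(P,0);Rc=R.from_quat(Q).mean()
tip=P+Rc.apply([0,-.002,-.017+.101]); d=tip-dot
print('t',o['time'],'F',F.mean(0).round(2),'std',F.std(0).round(2),'F.n',(F@n).mean().round(2)); print('P',P.round(4),'released tip height over pad mm',d@n*1e3,'lateral tool xy',(Rc.inv().apply(d)*1e3).round(1),'tilt err deg',np.degrees(np.arccos(-Rc.as_matrix()[:,2]@n)).round(2),'w',o['width'])
E
python3 st.py
python3 -m handwheel '{"delta_pos":[[-0.3,1.2,3],[0,0,4],[0,0,4],[0,0,3],[0,0,2],[0,0,0],[0,0,0],[0,0,0]],"rotation":[[0,0,0],[0,0,0],[0,0,0],[0,0,0],[0,0,0],[0,0,0],[0,0,0],[0,0,0]],"claw":[1,1,1,1,1,1,1,1]}'
python3 st.py
```

```text
t 8.05 F [ 0.26 -0.14 -1.68] std [0.5  0.55 0.53] F.n -1.64
P [0.4494 0.049  0.1503] released tip height over pad mm 20.62406491581214 lateral tool xy [  0.   -0.7 -20.6] tilt err deg 0.32 w 0.023628094929275544
time: 9.05
tool_pos: [0.4549, 0.0475, 0.1352]
ee_rot: [-2.779, -0.251, -1.182]
wrist_force: [-0.2, -0.0, -1.2]
width: 0.0234
t 9.55 F [-0.02  0.04 -1.75] std [0.41 0.52 0.72] F.n -1.58
P [0.4548 0.0474 0.135 ] released tip height over pad mm 4.404500785463024 lateral tool xy [-0.4  0.8 -4.4] tilt err deg 0.32 w 0.023884178807088968
```

```bash
python3 -m handwheel '{"delta_pos":[[0,-0.5,1],[0,0,1],[0,0,1],[0,0,1],[0,0,1],[0,0,1],[0,0,0],[0,0,0]],"rotation":[[0,0,0],[0,0,0],[0,0,0],[0,0,0],[0,0,0],[0,0,0],[0,0,0],[0,0,0]],"claw":[1,1,1,1,1,1,1,1]}'
python3 st.py
```

```text
time: 10.55
tool_pos: [0.4577, 0.0472, 0.1299]
ee_rot: [-2.78, -0.251, -1.182]
wrist_force: [-1.5, 0.6, -0.2]
width: 0.0236
t 11.05 F [-1.01  0.14  0.01] std [0.29 0.28 0.52] F.n 0.43
P [0.4577 0.0472 0.1298] released tip height over pad mm -1.5922144801638545 lateral tool xy [-0.4  0.3  1.6] tilt err deg 0.32 w 0.024030513051455333
```

```bash
python3 -m handwheel '{"delta_pos":[[0,0,1],[0,0,1],[0,0,1],[0,0,1],[0,0,0],[0,0,0],[0,0,0],[0,0,0]],"rotation":[[0,0,0],[0,0,0],[0,0,0],[0,0,0],[0,0,0],[0,0,0],[0,0,0],[0,0,0]],"claw":[1,1,1,1,1,1,1,1]}'
python3 st.py
python3 - <<'E'
from f import *
s=snap('scene','scene6.png'); t=snap('top','top6.png')
W=np.zeros((560,790,3),np.uint8)
a=cv2.resize(s['color'][210:290,190:258,::-1],None,fx=7,fy=7,interpolation=cv2.INTER_CUBIC); W[:560,:476]=a
b=cv2.resize(t['color'][190:240,140:184,::-1],None,fx=7,fy=7,interpolation=cv2.INTER_CUBIC); W[:350,482:482+308]=b
cv2.imwrite('pics/z6.png',W)
E
```

```text
time: 12.05
tool_pos: [0.4594, 0.0469, 0.1262]
ee_rot: [-2.78, -0.251, -1.182]
wrist_force: [-1.7, 0.0, 1.0]
width: 0.0241
t 12.55 F [-2.05  0.74  1.26] std [0.69 0.54 0.56] F.n 2.05
P [0.4594 0.0469 0.1261] released tip height over pad mm -5.6241716822232455 lateral tool xy [-0.4  0.3  5.6] tilt err deg 0.32 w 0.02372483890775675
```

View pics/z6.png

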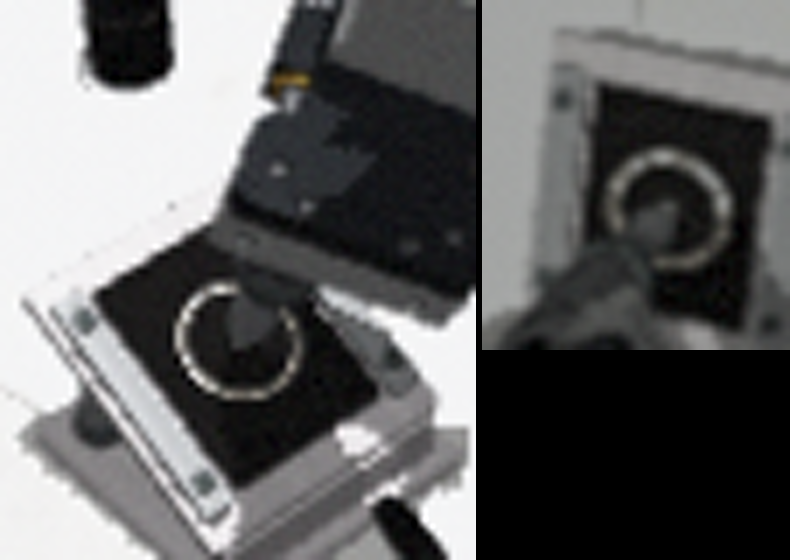

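```bash
python3 -c "
from bench import robot
print(robot.close_job()); o=robot.get_obs(); print(o['time'],o['wrist_force'],o['tool_pos'],o['width'])"
```

```text
the job is handed in; nothing more can be done
None
the job is handed in; nothing more can be done
```

I took the tester out of its holder and set its tip on the dot of the ringed pad. I pressed it to about half way and handed the job in at about 12.7 s, with the gripper still holding it.

**Last checks before hand-in:**
- **Plunger:** it is in about 5.3 mm going by the force (about 3.65 N above the free-hanging reading), and 5.6 mm going by the geometry. The two agree within 0.3 mm.
- **Tip position:** by calculation the tip is within about 0.5 mm of the dot sideways. Both camera views show it covering the dot inside the ring.
- **Angle:** the tool is 0.3 degrees off the pad's normal as I measured it. My two estimates of how far the stand is turned were 10.1 and 12.4 degrees, and I used 11. The slope angle is the given 25 degrees.
- **Grip:** finger opening is about 23.7 mm on the 24 mm grip, and the grip's centre is about 0.14 m up.

No check failed. The pump bottle, dropper bottle and tally counter were not approached, and the pictures on the way to the pad show them in place. I did not measure their positions again at the end, and no verdict or later reading was available after hand-in.

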